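Set up an optical bench for one-to-one imaging

TASK

Set up the small optical bench for one-to-one imaging with its 50 mm lens: going along the rail from the lamp, seat the green filter, the black slide with the arrow, the lens and the white screen squarely on the rail, in that order. Put the slide 130 mm from the lamp with the green filter halfway between them, the lens 100 mm beyond the slide and the screen 100 mm beyond the lens (twice the focal length each side; all distances centre to centre along the rail, good to about 8 mm). Leave the red filter standing where it is and knock nothing over.

Things in the scene. Friction and masses are not known exactly. Their poses are not given: they have to be found in the camera images.
- rail: Fixed aluminium optical rail, 460 mm long in y. Foot plate 64 wide, 8 thick, 10 mm scale; on it a ridge 48 wide at z 8, 11 wide at its top z 30, flanks at 50 degrees. Origin: centre of the underside, on the table; x across, z up. Riders straddle the ridge, centre themselves from 8 mm off or a few degrees askew and stay by weight; seated, a rider's origin is 13.4 above this one, y parallel.
- lamp: Lamp fixed on the rail near its left or right end (varies): grey rider block, black socket, white globe 40 mm across, its top 98 mm above the origin. Origin: centre of the rider's underside, 13.4 mm above the rail's origin; distances from the lamp count from here.
- end_rider: Empty grey rider block (62 x 40 x 30 mm) fixed on the rail near the end away from the lamp, about 400 mm from it. Stays there. Origin: centre of its underside.
- green_filter: Green filter (mm): green frame with green pane, 56 wide in x, 10 thick in y, 45 to 99 high, on a grey rider block (62 x, 40 y, 30 high; V notch along y below) standing on the table. Grip tab on top, same colour: 22 in x, 10 in y, 97 to 126 high; close the fingers along y. 0.18 kg. Origin: centre of the underside, z up, y = beam axis; screw head to 43 at +x. Fits either way round.
- slide: Slide (mm): black plate with a pale arrow, 56 wide in x, 8 thick in y, 45 to 99 high, on a grey rider block (62 x, 40 y, 30 high; V notch along y below) standing on the table. Grip tab on top, same colour: 22 in x, 10 in y, 97 to 126 high; close the fingers along y. 0.18 kg. Origin: centre of the underside, z up, y = beam axis; screw head to 43 at +x. Fits either way round.
- lens: Convex lens (mm): brass ring 56 across, 12 thick in y, centre 72 high, on a grey rider block (62 x, 40 y, 30 high; V notch along y below) standing on the table. Grip tab on top, same colour: 22 in x, 10 in y, 97 to 126 high; close the fingers along y. 0.18 kg. Origin: centre of the underside, z up, y = beam axis; screw head to 43 at +x. Fits either way round.
- screen: Screen (mm): plain white plate, 72 wide in x, 8 thick in y, 45 to 99 high, on a grey rider block (62 x, 40 y, 30 high; V notch along y below) standing on the table. Grip tab on top, same colour: 22 in x, 10 in y, 97 to 126 high; close the fingers along y. 0.18 kg. Origin: centre of the underside, z up, y = beam axis; screw head to 43 at +x. Fits either way round.
- red_filter: Red filter, not wanted now: same shape and size as the green filter, but with a red frame and red pane. It stands among the others and stays there. Origin and axes as for the green filter.
Not all that is in view belongs to the job. Leave any blue look-alike of the lens alone.

How it is judged (in metres and radians):
At the end, for the whole second after the job is handed in: Filter, slide, lens, screen upright and square on the rail (6 mm, 0.12 rad, seated to 4 mm), at rest; lamp-slide 130 (within 12), lamp-filter and filter-slide 65 mm (within 15); slide-lens and lens-screen 100 mm (within 10), going away from the lamp; red filter within 30 mm of its start (x of green_filter in the frame of rail between -0.006 and 0.006 m and z of green_filter in the frame of rail between 0.01 and 0.018 m and angle between the y axis of each of green_filter, slide, lens, screen and the y axis of rail, either way round below 0.12 rad and angle between each of green_filter, slide, lens, screen's own z axis and vertical below 0.1 rad and linear speed of each of green_filter, slide, lens, screen below 0.02 m/s and x of slide in the frame of rail between -0.006 and 0.006 m and z of slide in the frame of rail between 0.01 and 0.018 m and x of lens in the frame of rail between -0.006 and 0.006 m and z of lens in the frame of rail between 0.01 and 0.018 m and x of screen in the frame of rail between -0.006 and 0.006 m and z of screen in the frame of rail between 0.01 and 0.018 m and horizontal distance between lamp and slide between 0.118 and 0.142 m and horizontal distance between lamp and green_filter between 0.05 and 0.08 m and horizontal distance between green_filter and slide between 0.05 and 0.08 m and horizontal distance between slide and lens between 0.09 and 0.11 m and horizontal distance between lens and screen between 0.09 and 0.11 m and horizontal distance between lamp and lens above 0.2 m and horizontal distance between lamp and screen above 0.29 m and distance of red_filter from where it was at the start of the episode below 0.03 m); the robot touches nothing.
It fails at once if an optical part is knocked over (angle between any of green_filter, slide, red_filter, lens, screen's own z axis and vertical above 0.7 rad).
It fails at once if the red filter is moved from its place (distance of red_filter from where it was at the start of the episode above 0.03 m).
It also fails if it takes over 88 s, if anything falls off the work surface, if the arm or the gripper's body presses on something with over 40 N, if the wrist force passes 120 N, or if a joint passes its speed limit or range.

ROBOT

A 6-joint arm with a two-finger parallel gripper is mounted at the origin on a cart in front of the work surface, level with it; the furniture and walls round the work are solid. World frame = base frame: x ahead of the robot, y to its left, z up, the work surface at z = 0. Lengths are in m, angles in degrees, forces in N, time in s.
With the tool pointing down it reaches from about 0.325 to 0.9 m from the base axis. Payload 3.5 kg.
Tool frame: the origin (TCP) lies at the centre of the arm's flange, where the gripper is bolted on; the fingertips stand 173 mm ahead of it and the grasp point (between the pads) lies 155 mm ahead of it; z points along the fingers, y is the line along which they close (so a half turn about z gives the same grasp; the last joint's range is limited). The gripper opens to 85 mm and grips with 20 to 120 N. Pads are 22 mm wide; open, the fingers measure 114 mm over their backs; the gripper's body (76 mm by 85 mm) begins 54 mm behind the grasp point. The pads swing forward as they close: fully open they stand 13 mm farther back than shut.
Start: joints at [66.154, 15.837, -1.513, 72.651, 0, 84.076], TCP at [0.192, 0.595, 0.405] pointing down, gripper open.
Joint ranges: [-178.77, 178.77], [-48.84, 107.48], [-61.69, 71.31], [-111.58, 123.2], [-90, 87.43], [-180, 180]. Speed limits (degrees/s): [147.25, 147.25, 180, 180, 180, 180].

INTERFACE

Orientations are given as [roll, pitch, yaw] about the fixed x, y, z axes, in that order (R = Rz(yaw) Ry(pitch) Rx(roll)).
In Python, from plant import manip gives the robot as it stands.
- The arm moves only by the shell command python3 -m pendant 'ROWS'. ROWS is JSON, a list of rows, each a list of 3 entries, a list of its own where there are three numbers: the shift along the tool's x, y, z normalised to -1 to 1, where 1 is 0.1 m, then the turn, a rotation vector about the tool's x, y, z normalised to -1 to 1, where 1 is 360 degrees, then the opening, from 0 (shut) to 1 (fully open). In form: [[[dx, dy, dz], [ax, ay, az], gripper], ...]. A call has 1 to 5 rows; each row shifts and turns the commanded pose from where the row before left it, along the tool's axes as they then stand; what a row does not reach is not made up. A row lasts 1/12 s, in which the tool goes at most 41.7 mm and 7.16 degrees, less where a joint would pass 70% of its speed; a pose out of reach is approached as far as the arm can. A call with a number of a shift or a turn outside -1 to 1 is refused whole. A call with a gripper value outside its range is refused whole. The fingers move at their own pace and stop on an object; the grip force is fixed at half the most. Time passes only in rows, so rows that do not move let the fingers close. It gives the time, the measured TCP pose, the force, the opening and the grip force at its end, in the units of the state.
- manip.sense(): the state, without advancing time (a new reading comes with each control period).
- manip.grab_frame(name): name is "scene" or "top"; returns the picture (384x512x3 uint8, blue, green, red); there is no depth.
- manip.calibration(name): a dict with "K" (3x3 intrinsics, pixels), "xyz" and "rotation" of the camera in the world. Camera axes: x right, y down, z forward; pixel columns grow to the right and rows downward; lengths in m; the calibration is good to about 2 mm. A picture is of the moment at which its call begins. calibration takes no time and is no camera call.
- manip.close_job(): hands the job in; it is judged then, once.
The state is a dict: "time": time; "joint_positions": joint angles; "dq": joint speeds; "joint_torque": joint torques, N m; "eef_pos": TCP position; "eef_rot": TCP orientation; "ft_force": force on the tool from outside, world axes, zero at the start; "ft_torque": the same for the moment, N m; "gripper_width": finger opening in m; "grip_force": force on a finger pad.
Only numpy, scipy, OpenCV 4.12 (cv2) and the standard library are available. Lean on these libraries where they do the work, as an engineer would, in place of code of your own. Each camera call takes 0.05 s, during which the arm holds its last target. There are 200 camera calls.

## Working session

There is one attempt and no reset: what is moved stays moved. The work goes in short steps, Python scripts to look and compute and a shell command to move; the robot and the scene stay as the last step left them, time stands still between calls to the robot, and variables do not carry over. Pictures are saved under pics/ and viewed, at most 14 in all, crops included, and the job is handed in when it is done.

```bash
ls; mkdir -p pics
python3 - <<'E'
from plant import manip
import cv2,numpy as np
for n in("scene","top"):
    f=manip.grab_frame(n);cv2.imwrite(f"pics/{n}0.png",f)
    c=manip.calibration(n);print(n,np.round(c["K"],1).tolist(),np.round(c["xyz"],3),np.round(c["rotation"],3).tolist())
print(manip.sense())
E
```

```text
pics
scene [[410.1, 0.0, 257.3], [0.0, 410.1, 194.4], [0.0, 0.0, 1.0]] [-0.15  -0.964  0.603] [-115.783, -1.162, -36.135]
top [[402.1, 0.0, 256.3], [0.0, 402.1, 189.7], [0.0, 0.0, 1.0]] [ 0.405 -0.06   1.247] [-173.445, 0.861, -90.416]
{'time': 0.1, 'joint_positions': array([ 6.61547436e+01,  1.58750893e+01, -1.58959817e+00,  7.26514075e+01,
       -5.58507082e-04,  8.40753958e+01]), 'dq': array([-0.07201675, -0.07880514,  0.21604942,  0.06030728, -0.05855225,
       -0.09401384]), 'joint_torque': array([-4.74805620e-05, -4.46708000e+01,  2.96129054e+01,  8.45421193e-03,
       -7.61958313e-05,  3.97241280e-06]), 'eef_pos': array([0.19217965, 0.59434395, 0.40366146]), 'eef_rot': array([-1.79884468e+02, -1.14277501e-02,  1.62079337e+02]), 'ft_force': array([ 0.36774349, -0.28838398,  0.21093178]), 'ft_torque': array([-0.03337581,  0.0320995 , -0.01769935]), 'grip_force': 0.0, 'gripper_width': 0.08568714645109413}
```

View pics/scene0.png

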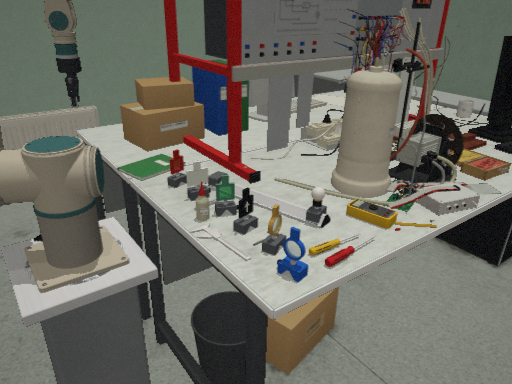

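View pics/top0.png

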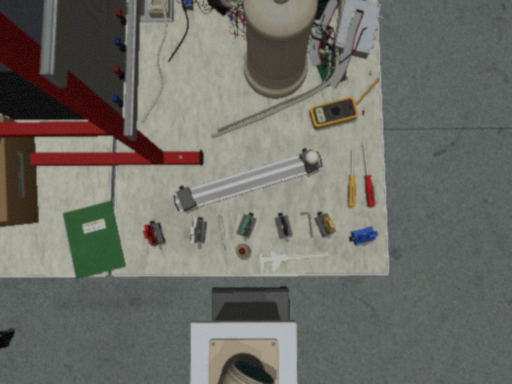

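The top view shows the rail from (185,200) to (312,160) with the lamp at its right end. Candidates in a row, by pixel: red filter (155,233), screen (198,230), green filter (246,224), slide (284,225), brass lens (325,223) and the blue look-alike (364,236). I'll check them in one close crop.

```bash
cat > h.py <<'E'
import cv2,numpy as np
from scipy.spatial.transform import Rotation as R
from plant import manip
def ray(n,uv):
    c=manip.calibration(n);d=np.linalg.inv(c["K"])@[uv[0],uv[1],1]
    return np.array(c["xyz"]),R.from_euler("xyz",c["rotation"],degrees=True).as_matrix()@d
def onz(n,uv,z):
    o,d=ray(n,uv);return o+d*(z-o[2])/d[2]
def proj(n,p):
    c=manip.calibration(n);q=R.from_euler("xyz",c["rotation"],degrees=True).as_matrix().T@(np.array(p)-c["xyz"])
    q=np.array(c["K"])@q;return q[:2]/q[2]
E
python3 - <<'E'
from h import *
f=cv2.imread("pics/top0.png")[145:265,135:385]
cv2.imwrite("pics/crop_top.png",cv2.resize(f,(750,360),interpolation=cv2.INTER_CUBIC))
f=cv2.imread("pics/scene0.png")[135:285,150:350]
cv2.imwrite("pics/crop_scene.png",cv2.resize(f,(800,600),interpolation=cv2.INTER_CUBIC))
for n,uv in [("base",(247,365)),("foot end",(200,158))]:print(n,onz("top",uv,0.0))
E
```

```text
base [ 0.02384289 -0.01095634  0.        ]
foot end [0.65073994 0.13462057 0.        ]
```

View pics/crop_top.png

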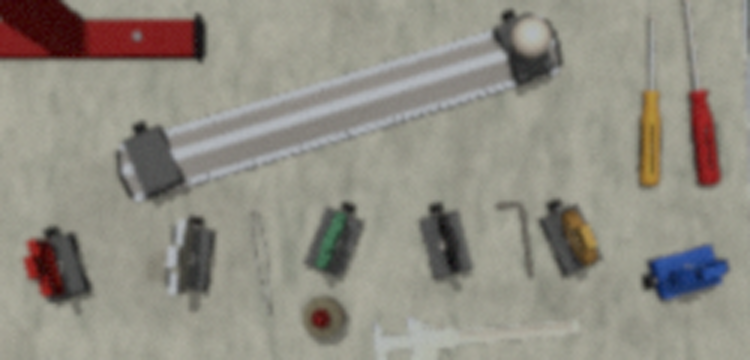

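View pics/crop_scene.png

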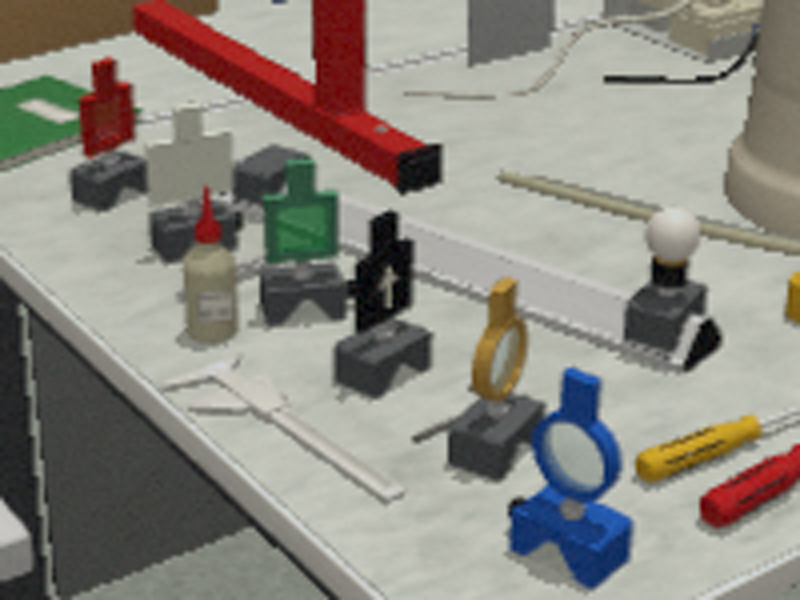

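The crop confirms the choice: red (155,233), screen (198,230), green (246,225), slide (284,226), brass lens (325,225), blue decoy (364,236). The lamp is at the right (−y) end, so the stations run towards +y. Next I measure block, coloured-part and globe positions.

```bash
cat > m.py <<'E'
from h import *
import sys
def dark(f,x0,x1,y0,y1):
    h=cv2.cvtColor(f,cv2.COLOR_BGR2HSV);m=((h[...,2]<115)&(h[...,1]<75)).astype(np.uint8)*255
    k=np.zeros_like(m);k[y0:y1,x0:x1]=m[y0:y1,x0:x1]
    k=cv2.morphologyEx(k,cv2.MORPH_OPEN,np.ones((3,3)))
    return k
def col(f,lo,hi):
    return cv2.inRange(cv2.cvtColor(f,cv2.COLOR_BGR2HSV),lo,hi)
def comps(m,mn):
    n,l,s,c=cv2.connectedComponentsWithStats(m)
    for i in range(1,n):
        if s[i,4]>=mn:
            p=np.argwhere(l==i)[:,::-1].astype(np.float32)
            yield c[i],s[i],cv2.minAreaRect(p)
E
python3 - <<'E'
from m import *
f=cv2.imread("pics/top0.png")
m=dark(f,140,345,145,255)
for c,s,r in comps(m,40):
    b=cv2.boxPoints(r);w=np.array([onz("top",p,.03)[:2] for p in b])
    e=[w[1]-w[0],w[2]-w[1]];L=max(e,key=np.linalg.norm)
    print("dark",np.round(c,1),s[4],"size",np.round([np.linalg.norm(x) for x in e],3),"ctr30",np.round(w.mean(0),3),"longaxis",round(np.degrees(np.arctan2(L[1],L[0])),1))
hsv={"green":((45,70,40),(85,255,255)),"brass":((12,90,80),(28,255,255)),"red":((0,120,60),(8,255,255)),"white":((0,0,190),(180,40,255))}
for k,(lo,hi) in hsv.items():
    mm=col(f,lo,hi);mm[:145]=0;mm[255:]=0;mm[:,:140]=0;mm[:,345:]=0
    for c,s,r in comps(mm,25): print(k,np.round(c,1),s.tolist(),"z72",np.round(onz("top",c,.072)[:2],3),np.round(onz("top",c,.0914)[:2],3))
ov=f.copy();ov[m>0]=(0,255,255)
cv2.imwrite("pics/ov.png",cv2.resize(ov[145:265,135:385],(800,384),interpolation=cv2.INTER_NEAREST))
E
```

```text
dark [308.8 163.3] 252 size [0.053 0.08 ] ctr30 [ 0.628 -0.2  ] longaxis -136.5
dark [186.2 199.2] 349 size [0.045 0.085] ctr30 [0.52  0.172] longaxis -156.4
dark [321.3 225. ] 187 size [0.027 0.08 ] ctr30 [ 0.438 -0.238] longaxis -162.1
dark [249.4 225.7] 164 size [0.08  0.025] ctr30 [ 0.437 -0.022] longaxis -15.6
dark [282.9 226. ] 309 size [0.04  0.079] ctr30 [ 0.436 -0.122] longaxis -166.9
dark [199.8 230.6] 271 size [0.079 0.036] ctr30 [0.424 0.129] longaxis -8.2
dark [157.9 232.9] 225 size [0.034 0.08 ] ctr30 [0.419 0.256] longaxis -165.5
dark [239.5 228.2] 42 size [0.033 0.011] ctr30 [0.429 0.009] longaxis -16.2
dark [246.8 249. ] 51 size [0.015 0.034] ctr30 [ 0.367 -0.013] longaxis -159.6
green [244.9 224.6] [240, 216, 10, 18, 77] z72 [ 0.438 -0.009] [ 0.437 -0.01 ]
brass [328.1 223.5] [323, 215, 11, 18, 117] z72 [ 0.439 -0.251] [ 0.439 -0.248]
red [179.4 157.4] [157, 152, 43, 12, 364] z72 [0.639 0.185] [0.635 0.181]
red [145.9 159.8] [140, 155, 16, 9, 89] z72 [0.633 0.285] [0.629 0.279]
red [148.9 233.9] [143, 225, 13, 19, 120] z72 [0.413 0.271] [0.413 0.265]
red [241.6 250.8] [239, 248, 6, 6, 27] z72 [0.363 0.   ] [ 0.363 -0.001]
```

View pics/ov.png

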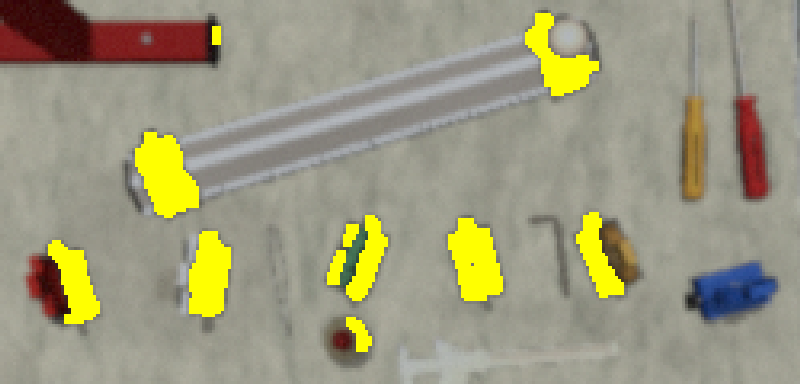

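Yellow covers the blocks (end rider (186,199), slide (283,226), screen (200,231) and so on), with each screw head towards the top. Now the rail lines, the globe, and the tab tops cast from both views.

Run:
```python
from m import *
f=cv2.imread("pics/top0.png");g=cv2.cvtColor(f,cv2.COLOR_BGR2GRAY)
crop=cv2.resize(g[145:215,175:330],None,fx=4,fy=4,interpolation=cv2.INTER_CUBIC)
L=cv2.createLineSegmentDetector().detect(crop)[0][:,0]
o=np.array([175,145])
for l in L:
    a,b=[(p+.5)/4-.5+o for p in (l[:2],l[2:])]
    if np.hypot(*(a-b))>30:
        A,B=onz("top",a,.008)[:2],onz("top",b,.008)[:2]
        if A[1]>B[1]:A,B=B,A
        d=(B-A)/np.linalg.norm(B-A);t=(0-A[1])/d[1]
        print("line",np.round(A,3),np.round(B,3),"x-axis yaw",round(np.degrees(np.arctan2(-d[0],d[1])),1),"perp",round(float(np.cross([d[0],d[1]],A-np.array([.57,0]))),4))
c=cv2.HoughCircles(cv2.resize(g[145:180,295:330],None,fx=8,fy=8,interpolation=cv2.INTER_CUBIC),cv2.HOUGH_GRADIENT,1,100,param1=80,param2=15,minRadius=40,maxRadius=70)[0]
for q in c:
    uv=(q[:2]+.5)/8-.5+[295,145];print("globe",uv,q[2]/8,onz("top",uv,.0914))
s=cv2.imread("pics/scene0.png")
gs=cv2.cvtColor(s,cv2.COLOR_BGR2GRAY)
c=cv2.HoughCircles(cv2.resize(gs[180:210,302:336],None,fx=8,fy=8,interpolation=cv2.INTER_CUBIC),cv2.HOUGH_GRADIENT,1,100,param1=80,param2=15,minRadius=35,maxRadius=70)[0]
for q in c:
    uv=(q[:2]+.5)/8-.5+[302,180];print("globe scene",uv,q[2]/8,onz("scene",uv,.0914))
for n,p in dict(red=(105,60),screen=(187,108),green=(301,160),slide=(388,213),lens=(505,281)).items():
    print(n,np.round(onz("scene",np.array(p)/4+[150,135],.126)[:2],3))
cv2.imwrite("pics/items.png",cv2.resize(f[210:246,140:345],(800,140),interpolation=cv2.INTER_CUBIC))
```

```text
line [ 0.61  -0.137] [ 0.577 -0.028] x-axis yaw 16.8 perp 0.0012
line [ 0.577 -0.027] [0.524 0.149] x-axis yaw 16.6 perp 0.0011<stdin>:12: DeprecationWarning: Arrays of 2-dimensional vectors are deprecated. Use arrays of 3-dimensional vectors instead. (deprecated in NumPy 2.0)
Traceback (most recent call last):
TypeError: 'NoneType' object is not subscriptable
```

```bash
python3 -W ignore - <<'E'
from m import *
f=cv2.imread("pics/top0.png");g=cv2.cvtColor(f,cv2.COLOR_BGR2GRAY)
crop=cv2.resize(g[145:215,175:330],None,fx=4,fy=4,interpolation=cv2.INTER_CUBIC)
L=cv2.createLineSegmentDetector().detect(crop)[0][:,0]
o=np.array([175,145])
for l in L:
    a,b=[(p+.5)/4-.5+o for p in (l[:2],l[2:])]
    if np.hypot(*(a-b))>15:
        r=[]
        for z in(.008,.03):
            A,B=onz("top",a,z)[:2],onz("top",b,z)[:2]
            if A[1]>B[1]:A,B=B,A
            d=(B-A)/np.linalg.norm(B-A);n=np.array([d[1],-d[0]]);r.append(round(float(n@(A-np.array([.57,0]))),4))
        print("line",np.round(A,3),np.round(B,3),"yaw",round(np.degrees(np.arctan2(-d[0],d[1])),1),"offs z8,z30",r)
for n,im,b in(("top",f,(298,150,26,20)),("scene",cv2.imread("pics/scene0.png"),(308,182,20,22))):
    x,y,w,h=b;gg=cv2.cvtColor(im,cv2.COLOR_BGR2GRAY)[y:y+h,x:x+w]
    gg=cv2.resize(gg,None,fx=8,fy=8,interpolation=cv2.INTER_CUBIC)
    c=cv2.HoughCircles(gg,cv2.HOUGH_GRADIENT,1,500,param1=60,param2=5,minRadius=44,maxRadius=66)
    if c is not None:
        uv=(c[0,0,:2]+.5)/8-.5+[x,y];print("globe",n,uv,c[0,0,2]/8,np.round(onz(n,uv,.0914),3))
for n,p in dict(red=(105,60),screen=(187,108),green=(301,160),slide=(388,213),lens=(505,281)).items():
    print(n,np.round(onz("scene",np.array(p)/4+[150,135],.126)[:2],3))
cv2.imwrite("pics/items.png",cv2.resize(f[210:246,140:345],(800,140),interpolation=cv2.INTER_CUBIC))
E
```

```text
line [0.625 0.124] [0.626 0.208] yaw -1.0 offs z8,z30 [0.0562, 0.0523]
line [0.667 0.138] [0.668 0.208] yaw -0.6 offs z8,z30 [0.1002, 0.0955]
line [0.537 0.023] [0.523 0.071] yaw 15.8 offs z8,z30 [-0.0229, -0.0256]
line [ 0.606 -0.136] [ 0.574 -0.028] yaw 16.8 offs z8,z30 [-0.0012, -0.0043]
line [ 0.621 -0.185] [ 0.606 -0.136] yaw 16.5 offs z8,z30 [-0.0007, -0.0038]
line [ 0.574 -0.028] [0.522 0.145] yaw 16.6 offs z8,z30 [-0.0011, -0.0042]
line [0.562 0.053] [0.547 0.103] yaw 16.9 offs z8,z30 [0.0111, 0.0078]
line [0.547 0.103] [0.533 0.151] yaw 16.6 offs z8,z30 [0.0109, 0.0075]
line [0.575 0.061] [0.56  0.108] yaw 17.6 offs z8,z30 [0.0267, 0.0231]
globe top [314.125 164.25 ] 7.8625 [ 0.611 -0.212  0.091]
globe scene [317.75 193.25] 6.9375 [ 0.633 -0.207  0.091]
red [0.415 0.261]
screen [0.419 0.124]
green [ 0.439 -0.014]
slide [ 0.439 -0.126]
lens [ 0.442 -0.251]
```

```bash
python3 -c "
from h import *
e=onz('top',(186.2,199.2),.04);print(e)"
```

```text
[0.51680187 0.16905474 0.04      ]
```

View pics/items.png

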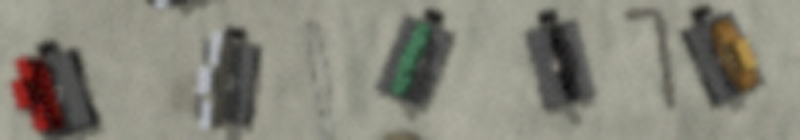

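The rail's ridge edges come out at −4.2 and +7.7 mm, 11.9 mm apart (11 expected). That puts the axis through (0.572, 0) with yaw 16.7°. The lamp is near (0.6335, −0.206), and the end rider about 0.395 m from it. The tab positions agree between the two views. Stations are filter (0.615, −0.144), slide (0.596, −0.0815), lens (0.567, 0.014) and screen (0.539, 0.110).

I'll move over the green filter first.

```bash
cat > go.py <<'E'
import sys,numpy as np
from scipy.spatial.transform import Rotation as R
from plant import manip
s=manip.sense();p=np.array(s["eef_pos"]);r=R.from_euler("xyz",s["eef_rot"],degrees=True)
print("t",round(s["time"],2),"pos",np.round(p,4),"rot",np.round(s["eef_rot"],2),"w",round(s["gripper_width"],4),"F",np.round(s["ft_force"],1))
# args: x y z yaw  (grasp point z) -> shift and turn in tool axes, units of rows; shift along present axes
for a in sys.argv[1:]:
    x,y,z,w=map(float,a.split(","))
    q=np.array([x,y,z+.155]);r2=R.from_euler("xyz",[180,0,w],degrees=True)
    print("shift",np.round(r.inv().apply(q-p)/.1,3),"then turn",np.round((r.inv()*r2).as_rotvec(degrees=True)/360,4),"rows",round(np.linalg.norm(q-p)/.0417,1));p,r=q,r2
E
P="python3 -m pendant"
$P '[[[-0.263,-0.313,0],[0,0,0],1],[[-0.263,-0.313,0],[0,0,0],1],[[-0.263,-0.313,0],[0,0,0],1],[[-0.263,-0.313,0],[0,0,0],1],[[-0.263,-0.313,0],[0,0,0],1]]' && $P '[[[-0.263,-0.313,0],[0,0,0],1],[[-0.263,-0.313,0],[0,0,0],1],[[-0.263,-0.313,0],[0,0,0],1],[[-0.263,-0.313,0],[0,0,0],1],[[-0.263,-0.313,0],[0,0,0],1]]'
python3 go.py 0.4375,-0.012,0.25,164.4 0.4375,-0.012,0.118,164.4
```

```text
time: 0.52
eef_pos: [0.2693, 0.4035, 0.4041]
eef_rot: [-179.9, -0.0, 162.1]
ft_force: [1.1, 0.2, -0.0]
gripper_width: 0.0853
grip_force: 0.0
time: 0.93
eef_pos: [0.3461, 0.214, 0.4044]
eef_rot: [-180.0, -0.0, 162.1]
ft_force: [1.3, 1.0, -0.4]
gripper_width: 0.0853
grip_force: 0.0
t 0.93 pos [0.3461 0.214  0.4044] rot [-179.99   -0.    162.11] w 0.0853 F [ 1.3  1.  -0.4]
shift [-1.564 -1.87  -0.006] then turn [-0.     -0.     -0.0064] rows 5.8
shift [ 0.   -0.    1.32] then turn [0. 0. 0.] rows 3.2
```

```bash
P="python3 -m pendant"
$P '[[[-0.261,-0.312,0],[0,0,0],1],[[-0.261,-0.312,0],[0,0,0],1],[[-0.261,-0.312,0],[0,0,0],1],[[-0.261,-0.312,0],[0,0,0],1],[[-0.261,-0.312,0],[0,0,0],1]]' >/dev/null && $P '[[[-0.261,-0.312,0],[0,0,-0.0064],1],[[0,0,0],[0,0,0],1],[[0,0,0.3],[0,0,0],1],[[0,0,0.3],[0,0,0],1],[[0,0,0],[0,0,0],1]]'
python3 go.py 0.4375,-0.012,0.118,164.4
python3 - <<'E'
from h import *
a=manip.grab_frame("scene")[135:255,150:350];b=manip.grab_frame("top")[170:290,145:345]
cv2.imwrite("pics/a1.png",cv2.resize(np.hstack([a,b]),(800,240),interpolation=cv2.INTER_CUBIC))
E
```

```text
time: 1.77
eef_pos: [0.4345, -0.01, 0.3393]
eef_rot: [-179.9, -0.7, 164.3]
ft_force: [-1.7, -0.5, -0.7]
gripper_width: 0.0855
grip_force: 0.0
t 1.77 pos [ 0.4345 -0.01    0.3393] rot [-179.94   -0.65  164.32] w 0.0855 F [-1.7 -0.5 -0.7]
shift [-0.042 -0.01   0.662] then turn [-0.0002 -0.0018 -0.0002] rows 1.6
```

View pics/a1.png

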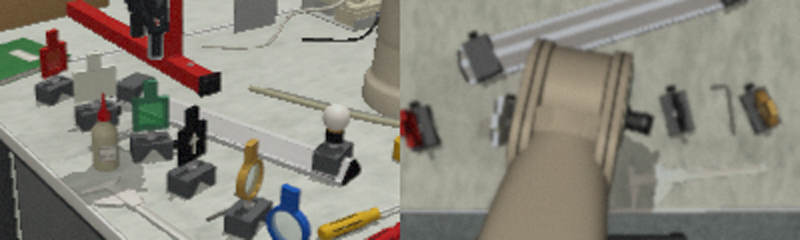

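The gripper hangs right above the green filter in the scene view (crop (155,30) over the tab at (150,85)), so I descend and grip.

```bash
P="python3 -m pendant"
$P '[[[0,0,0.25],[0,0,0],1],[[0,0,0.25],[0,0,0],1],[[0,0,0.16],[0,0,0],1],[[0,0,0],[0,0,0],1],[[0,0,0],[0,0,0],1]]' >/dev/null; python3 go.py 0.4375,-0.012,0.118,164.4
$P '[[[0,0,0],[0,0,0],0],[[0,0,0],[0,0,0],0],[[0,0,0],[0,0,0],0],[[0,0,0],[0,0,0],0],[[0,0,0],[0,0,0],0]]'>/dev/null;$P '[[[0,0,0],[0,0,0],0],[[0,0,0],[0,0,0],0],[[0,0,0],[0,0,0],0],[[0,0,0],[0,0,0],0],[[0,0,0],[0,0,0],0]]'
python3 go.py 0.615,-0.144,0.23,196.7
```

```text
t 2.28 pos [ 0.4381 -0.01    0.2798] rot [1.7999e+02 4.0000e-02 1.6443e+02] w 0.0853 F [-0.2  0.2 -0.1]
shift [ 0.001 -0.021  0.068] then turn [0.     0.0001 0.0001] rows 0.2
time: 3.12
eef_pos: [0.4378, -0.0105, 0.2791]
eef_rot: [-180.0, 0.0, 164.4]
ft_force: [-2.4, -0.7, 4.7]
gripper_width: 0.0087
grip_force: 60.7
t 3.12 pos [ 0.4378 -0.0105  0.2791] rot [-1.7996e+02  3.0000e-02  1.6437e+02] w 0.0087 F [-2.4 -0.7  4.7]
shift [-2.067 -0.808 -1.057] then turn [-0.0001  0.     -0.0898] rows 5.9
```

```bash
P="python3 -m pendant"
$P '[[[0,0,-0.2],[0,0,0],0],[[0,0,-0.3],[0,0,0],0],[[0,0,-0.3],[0,0,0],0],[[0,0,-0.2],[0,0,0],0],[[0,0,0],[0,0,0],0]]' >/dev/null
$P '[[[-0.2,-0.08,0],[0,0,0],0],[[-0.35,-0.135,0],[0,0,0],0],[[-0.35,-0.135,0],[0,0,0],0],[[-0.35,-0.135,0],[0,0,0],0],[[-0.35,-0.135,0],[0,0,0],0]]'>/dev/null
$P '[[[-0.27,-0.108,0],[0,0,0],0],[[-0.2,-0.08,0],[0,0,0],0],[[0,0,0],[0,0,-0.015],0],[[0,0,0],[0,0,-0.018],0],[[0,0,0],[0,0,-0.018],0]]'>/dev/null
$P '[[[0,0,0],[0,0,-0.018],0],[[0,0,0],[0,0,-0.018],0],[[0,0,0],[0,0,-0.003],0],[[0,0,0],[0,0,0],0],[[0,0,0],[0,0,0],0]]'
python3 go.py 0.615,-0.144,0.1374,196.7
python3 - <<'E'
from m import *
f=manip.grab_frame("top");cv2.imwrite("pics/t2.png",f)
a=manip.grab_frame("scene");cv2.imwrite("pics/s2.png",a)
cv2.imwrite("pics/a2.png",cv2.resize(np.hstack([a[100:230,230:390],f[120:250,230:390]]),(800,325),interpolation=cv2.INTER_CUBIC))
E
```

```text
time: 4.78
eef_pos: [0.6149, -0.1438, 0.3772]
eef_rot: [179.9, -0.1, -163.3]
ft_force: [0.8, 0.7, -1.0]
gripper_width: 0.0082
grip_force: 59.7
t 4.78 pos [ 0.6149 -0.1438  0.3772] rot [ 1.7992e+02 -9.0000e-02 -1.6335e+02] w 0.0082 F [ 0.8  0.7 -1. ]
shift [-0.001 -0.003  0.848] then turn [ 0.0002 -0.0003 -0.0001] rows 2.0
```

View pics/a2.png

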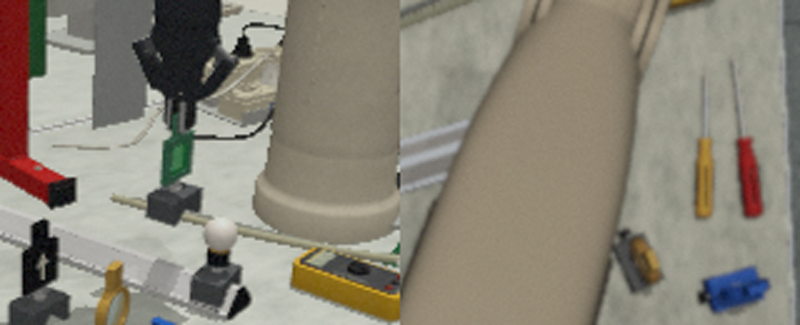

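The filter hangs upright in the grip (green pane at crop (177,155)). I check how far it sits off-centre across the rail by casting the frame pixels onto the plane of the frame.

```bash
cat > off.py <<'E'
from m import *
# cast colour-mask pixels onto the vertical plane through the tool, report extents (across, up) relative to the tool
def off(lo,hi,box,img=None):
    s=manip.sense();p=np.array(s["eef_pos"]);w=np.radians(s["eef_rot"][2])
    ex=-np.array([np.cos(w),np.sin(w),0]) if np.cos(w)<0 else np.array([np.cos(w),np.sin(w),0])
    d=np.array([-ex[1],ex[0],0]);f=manip.grab_frame("scene") if img is None else cv2.imread(img)
    x0,x1,y0,y1=box;m=np.zeros(f.shape[:2],np.uint8);m[y0:y1,x0:x1]=col(f,lo,hi)[y0:y1,x0:x1]
    n,l,st,c=cv2.connectedComponentsWithStats(m);i=1+np.argmax(st[1:,4]);q=[]
    for v,u in np.argwhere(l==i):
        o,r=ray("scene",(u,v));t=d@(p-o)/(d@r);X=o+t*r-p;q.append((ex@X,X[2]))
    q=np.array(q)
    for z0,z1 in((-.185,-.160),(-.21,-.185),(-.235,-.21)):
        k=q[(q[:,1]>z0)&(q[:,1]<z1)]
        if len(k)>5:print("z band",z0,z1,"across mean %.4f min %.4f max %.4f"%(k[:,0].mean(),k[:,0].min(),k[:,0].max()),len(k))
    print("pixels",len(q),"z range",q[:,1].min(),q[:,1].max())
E
python3 -c "
from off import *
off((45,60,20),(90,255,255),(280,320,130,185),'pics/s2.png')"
```

```text
z band -0.185 -0.16 across mean -0.0058 min -0.0316 max 0.0341 34
z band -0.21 -0.185 across mean -0.0001 min -0.0313 max 0.0355 92
z band -0.235 -0.21 across mean -0.0005 min -0.0322 max 0.0295 86
pixels 225 z range -0.23749641056538767 -0.15065449659565666
```

Centred to about 1 mm. I lower it, release with a small opening and rise.

```bash
P="python3 -m pendant"
$P '[[[0,0,0.3],[0,0,0],0],[[0,0,0.3],[0,0,0],0],[[0,0,0.15],[0,0,0],0],[[0,0,0.08],[0,0,0],0],[[0,0,0.02],[0,0,0],0]]' ; $P '[[[0,0,0],[0,0,0],0],[[0,0,0],[0,0,0],0],[[0,0,0],[0,0,0],0.35],[[0,0,0],[0,0,0],0.35],[[0,0,0],[0,0,0],0.35]]'
$P '[[[0,0,0],[0,0,0],0.35],[[0,0,0],[0,0,0],0.35],[[0,0,-0.2],[0,0,0],0.35],[[0,0,-0.4],[0,0,0],0.35],[[0,0,-0.4],[0,0,0],0.35]]'
python3 go.py 0.4375,-0.125,0.25,193
```

```text
time: 5.3
eef_pos: [0.6154, -0.1438, 0.293]
eef_rot: [180.0, -0.0, -163.2]
ft_force: [0.1, 0.2, -2.2]
gripper_width: 0.0088
grip_force: 59.7
time: 5.72
eef_pos: [0.6158, -0.1441, 0.295]
eef_rot: [-179.9, 0.1, -163.2]
ft_force: [0.0, 0.6, 1.0]
gripper_width: 0.03
grip_force: 0.0
time: 6.13
eef_pos: [0.6143, -0.1436, 0.3927]
eef_rot: [179.8, -0.2, -163.2]
ft_force: [1.6, -0.4, -0.2]
gripper_width: 0.03
grip_force: 0.0
t 6.13 pos [ 0.6143 -0.1436  0.3927] rot [ 179.82   -0.25 -163.22] w 0.03 F [ 1.6 -0.4 -0.2]
shift [ 1.639  0.689 -0.114] then turn [ 0.0005 -0.0007  0.0105] rows 4.3
```

```bash
P="python3 -m pendant"
$P '[[[0.328,0.138,0],[0,0,0],1],[[0.328,0.138,0],[0,0,0],1],[[0.328,0.138,0],[0,0,0],1],[[0.328,0.138,0],[0,0,0],1],[[0.328,0.138,0],[0,0,0.0105],1]]'>/dev/null
$P '[[[0,0,0],[0,0,0],1],[[0,0,0],[0,0,0],1],[[0,0,0.2],[0,0,0],1],[[0,0,0.2],[0,0,0],1],[[0,0,0],[0,0,0],1]]'>/dev/null
$P '[[[0,0,0],[0,0,0],1],[[0,0,0],[0,0,0],1]]'
python3 go.py 0.437,-0.124,0.122,193
python3 - <<'E'
from m import *
f=manip.grab_frame("top");cv2.imwrite("pics/t3.png",f)
a=manip.grab_frame("scene");cv2.imwrite("pics/s3.png",a)
cv2.imwrite("pics/a3.png",cv2.resize(np.hstack([a[140:260,190:350],f[120:240,230:390]]),(800,300),interpolation=cv2.INTER_CUBIC))
E
```

```text
time: 7.13
eef_pos: [0.4394, -0.1255, 0.3546]
eef_rot: [-180.0, 0.1, -167.0]
ft_force: [1.1, -0.4, 0.4]
gripper_width: 0.0856
grip_force: 0.0
t 7.13 pos [ 0.4394 -0.1255  0.3546] rot [-1.7996e+02  6.0000e-02 -1.6698e+02] w 0.0856 F [ 1.1 -0.4  0.4]
shift [0.021 0.021 0.776] then turn [-0.0001  0.0002  0.0001] rows 1.9
```

View pics/a3.png

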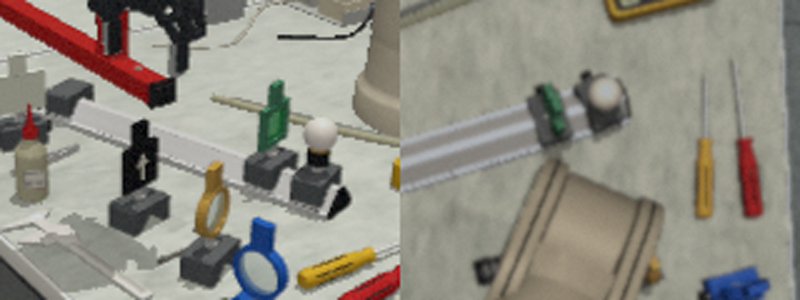

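The green filter sits squarely on the rail beside the lamp. In the top crop, filter (548,110) to globe (603,93) is about 66 mm. The slide is next.

```bash
P="python3 -m pendant"
$P '[[[0.02,0.015,0.3],[0,0,0],1],[[0,0,0.3],[0,0,0],1],[[0,0,0.18],[0,0,0],1],[[0,0,0],[0,0,0],1],[[0,0,0],[0,0,0],1]]' >/dev/null
$P '[[[0,0,0],[0,0,0],0],[[0,0,0],[0,0,0],0],[[0,0,0],[0,0,0],0],[[0,0,0],[0,0,0],0],[[0,0,0],[0,0,0],0]]'>/dev/null;$P '[[[0,0,0],[0,0,0],0],[[0,0,0],[0,0,0],0],[[0,0,0],[0,0,0],0],[[0,0,0],[0,0,0],0],[[0,0,0],[0,0,0],0]]'
python3 go.py 0.596,-0.0815,0.23,196.7
$P '[[[0,0,-0.2],[0,0,0],0],[[0,0,-0.3],[0,0,0],0],[[0,0,-0.3],[0,0,0],0],[[0,0,-0.2],[0,0,0],0],[[0,0,0],[0,0,0],0]]'
python3 go.py 0.596,-0.0815,0.23,196.7
```

```text
time: 8.48
eef_pos: [0.4363, -0.1242, 0.2762]
eef_rot: [-180.0, 0.0, -167.0]
ft_force: [-0.6, 1.4, 5.5]
gripper_width: 0.0089
grip_force: 59.5
t 8.48 pos [ 0.4363 -0.1242  0.2762] rot [-1.7999e+02  5.0000e-02 -1.6699e+02] w 0.0089 F [-0.6  1.4  5.5]
shift [-1.653  0.057 -1.087] then turn [-0.      0.0001 -0.0103] rows 4.7
time: 8.9
eef_pos: [0.4376, -0.1249, 0.3798]
eef_rot: [-179.7, 0.3, -167.0]
ft_force: [0.3, 0.8, -0.8]
gripper_width: 0.0087
grip_force: 58.8
t 8.9 pos [ 0.4376 -0.1249  0.3798] rot [-179.71    0.34 -167.  ] w 0.0087 F [ 0.3  0.8 -0.8]
shift [-1.642  0.067 -0.043] then turn [-0.0008  0.0009 -0.0103] rows 3.9
```

```bash
P="python3 -m pendant"
$P '[[[-0.25,0.01,0],[0,0,-0.0103],0],[[-0.35,0.013,0],[0,0,0],0],[[-0.35,0.013,0],[0,0,0],0],[[-0.35,0.013,0],[0,0,0],0],[[-0.24,0.01,0],[0,0,0],0]]'>/dev/null
$P '[[[-0.1,0.01,0],[0,0,0],0],[[0,0,0],[0,0,0],0],[[0,0,0],[0,0,0],0],[[0,0,0],[0,0,0],0]]'
python3 go.py 0.596,-0.0815,0.1346,196.7
python3 - <<'E'
from off import *
a=manip.grab_frame("scene");cv2.imwrite("pics/s4.png",a)
u,v=proj("scene",manip.sense()["eef_pos"]-np.array([0,0,.2]));print(u,v)
u,v=int(u),int(v)
off((0,0,0),(180,255,45),(u-18,u+18,v-22,v+14),"pics/s4.png")
E
```

```text
time: 9.65
eef_pos: [0.5901, -0.0722, 0.3746]
eef_rot: [179.9, -0.2, -163.3]
ft_force: [-0.4, -0.1, -1.6]
gripper_width: 0.0087
grip_force: 58.7
t 9.65 pos [ 0.5901 -0.0722  0.3746] rot [ 1.7994e+02 -1.7000e-01 -1.6332e+02] w 0.0087 F [-0.4 -0.1 -1.6]
shift [-0.032 -0.107  0.85 ] then turn [ 0.0002 -0.0005 -0.0001] rows 2.1
278.32022104609956 155.35385134696654
z band -0.185 -0.16 across mean -0.0005 min -0.0290 max 0.0278 46
z band -0.21 -0.185 across mean -0.0033 min -0.0284 max 0.0259 67
z band -0.235 -0.21 across mean -0.0031 min -0.0270 max 0.0267 57
pixels 251 z range -0.232873929494406 -0.12298265638964001
```

```bash
P="python3 -m pendant"
$P '[[[-0.04,-0.107,0.2],[0,0,0],0],[[0,0,0.3],[0,0,0],0],[[0,0,0.2],[0,0,0],0],[[0,0,0.1],[0,0,0],0],[[0,0,0.05],[0,0,0],0]]' ; $P '[[[0,0,0.01],[0,0,0],0],[[0,0,0],[0,0,0],0],[[0,0,0],[0,0,0],0.35],[[0,0,0],[0,0,0],0.35],[[0,0,0],[0,0,0],0.35]]'
$P '[[[0,0,0],[0,0,0],0.35],[[0,0,0],[0,0,0],0.35],[[0,0,-0.2],[0,0,0],0.35],[[0,0,-0.4],[0,0,0],0.35],[[0,0,-0.4],[0,0,0],0.35]]'
python3 go.py 0.439,-0.249,0.2,198
```

```text
time: 10.12
eef_pos: [0.5975, -0.0814, 0.2898]
eef_rot: [179.9, -0.0, -163.3]
ft_force: [0.6, 0.1, -0.0]
gripper_width: 0.0087
grip_force: 58.9
time: 10.53
eef_pos: [0.599, -0.0812, 0.2909]
eef_rot: [-179.9, 0.1, -163.3]
ft_force: [-0.4, -0.3, 0.3]
gripper_width: 0.0297
grip_force: 0.0
time: 10.95
eef_pos: [0.5975, -0.0808, 0.3887]
eef_rot: [179.8, -0.3, -163.3]
ft_force: [0.9, -0.8, 0.5]
gripper_width: 0.0299
grip_force: 0.0
t 10.95 pos [ 0.5975 -0.0808  0.3887] rot [ 179.85   -0.26 -163.29] w 0.0299 F [ 0.9 -0.8  0.5]
shift [ 2.    -1.156  0.344] then turn [ 0.0004 -0.0007 -0.0036] rows 5.6
```

```bash
P="python3 -m pendant"
$P '[[[0.333,-0.193,0],[0,0,0],1],[[0.333,-0.193,0],[0,0,0],1],[[0.333,-0.193,0],[0,0,0],1],[[0.333,-0.193,0],[0,0,0],1],[[0.333,-0.193,0],[0,0,0],1]]'>/dev/null
$P '[[[0.333,-0.193,0],[0,0,-0.0036],1],[[0,0,0.2],[0,0,0],1],[[0,0,0.2],[0,0,0],1],[[0,0,0],[0,0,0],1],[[0,0,0],[0,0,0],1]]'
python3 go.py 0.440,-0.249,0.122,198
python3 - <<'E'
from m import *
f=manip.grab_frame("top");cv2.imwrite("pics/t5.png",f)
a=manip.grab_frame("scene");cv2.imwrite("pics/s5.png",a)
cv2.imwrite("pics/a5.png",cv2.resize(np.hstack([a[130:270,190:350],f[120:260,230:390]]),(800,350),interpolation=cv2.INTER_CUBIC))
E
```

```text
time: 11.78
eef_pos: [0.4398, -0.2492, 0.3489]
eef_rot: [179.9, -0.1, -162.0]
ft_force: [0.6, -0.7, 0.0]
gripper_width: 0.0856
grip_force: 0.0
t 11.78 pos [ 0.4398 -0.2492  0.3489] rot [ 1.7987e+02 -9.0000e-02 -1.6201e+02] w 0.0856 F [ 0.6 -0.7  0. ]
shift [-0.004 -0.001  0.719] then turn [ 0.0004 -0.0003 -0.    ] rows 1.7
```

View pics/a5.png

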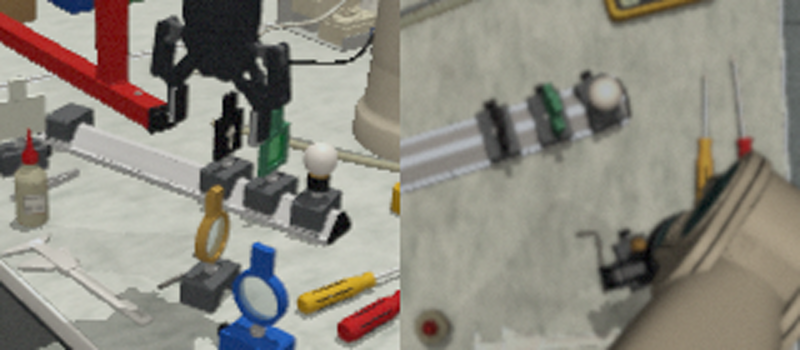

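Slide and filter stand square on the rail (top crop (496,130) and (550,113)). The open gripper straddles the brass lens, clear of the blue look-alike.

```bash
P="python3 -m pendant"
$P '[[[0,0,0.3],[0,0,0],1],[[0,0,0.3],[0,0,0],1],[[0,0,0.12],[0,0,0],1],[[0,0,0],[0,0,0],1],[[0,0,0],[0,0,0],1]]' >/dev/null
$P '[[[0,0,0],[0,0,0],0],[[0,0,0],[0,0,0],0],[[0,0,0],[0,0,0],0],[[0,0,0],[0,0,0],0],[[0,0,0],[0,0,0],0]]'>/dev/null;$P '[[[0,0,0],[0,0,0],0],[[0,0,0],[0,0,0],0],[[0,0,0],[0,0,0],0],[[0,0,0],[0,0,0],0],[[0,0,0],[0,0,0],0]]'
python3 go.py 0.567,0.0145,0.23,196.7
$P '[[[0,0,-0.2],[0,0,0],0],[[0,0,-0.3],[0,0,0],0],[[0,0,-0.3],[0,0,0],0],[[0,0,-0.2],[0,0,0],0],[[0,0,0],[0,0,0],0]]'
python3 go.py 0.440,-0.06,0.23,198 0.567,0.0145,0.23,196.7
```

```text
time: 13.13
eef_pos: [0.4406, -0.2497, 0.2782]
eef_rot: [-180.0, 0.0, -162.0]
ft_force: [-0.2, 0.2, 4.3]
gripper_width: 0.0085
grip_force: 60.3
t 13.13 pos [ 0.4406 -0.2497  0.2782] rot [-1.7995e+02  2.0000e-02 -1.6200e+02] w 0.0085 F [-0.2  0.2  4.3]
shift [-2.018  2.121 -1.069] then turn [-0.0001  0.0001  0.0036] rows 7.5
time: 13.55
eef_pos: [0.4418, -0.2504, 0.3819]
eef_rot: [-179.6, 0.3, -162.0]
ft_force: [0.1, -1.2, -0.8]
gripper_width: 0.0086
grip_force: 59.5
t 13.55 pos [ 0.4418 -0.2504  0.3819] rot [-179.63    0.27 -161.99] w 0.0086 F [ 0.1 -1.2 -0.8]
shift [-0.572  1.816 -0.04 ] then turn [-0.001   0.0007  0.    ] rows 4.6
shift [-1.438  0.316  0.   ] then turn [ 0.     -0.      0.0036] rows 3.5
```

```bash
P="python3 -m pendant"
$P '[[[-0.115,0.362,0],[0,0,0],0],[[-0.115,0.362,0],[0,0,0],0],[[-0.115,0.362,0],[0,0,0],0],[[-0.115,0.362,0],[0,0,0],0],[[-0.115,0.362,0],[0,0,0],0]]'>/dev/null
$P '[[[-0.36,0.079,0],[0,0,0],0],[[-0.36,0.079,0],[0,0,0],0],[[-0.36,0.079,0],[0,0,0],0],[[-0.26,0.06,0],[0,0,0],0],[[-0.1,0.02,0],[0,0,0.0036],0]]'>/dev/null
$P '[[[0,0,0],[0,0,0],0],[[0,0,0],[0,0,0],0],[[0,0,0],[0,0,0],0]]'
python3 go.py 0.567,0.0145,0.1366,196.7
python3 - <<'E'
from off import *
a=manip.grab_frame("scene");cv2.imwrite("pics/s6.png",a)
u,v=proj("scene",manip.sense()["eef_pos"]-np.array([0,0,.2]));print(u,v)
u,v=int(u),int(v)
off((10,70,40),(30,255,255),(u-18,u+18,v-22,v+18),"pics/s6.png")
E
```

```text
time: 14.63
eef_pos: [0.5652, 0.0149, 0.3761]
eef_rot: [179.9, -0.2, -163.3]
ft_force: [0.2, -0.7, -1.1]
gripper_width: 0.0083
grip_force: 59.6
t 14.63 pos [0.5652 0.0149 0.3761] rot [ 179.94   -0.2  -163.28] w 0.0083 F [ 0.2 -0.7 -1.1]
shift [-0.019 -0.01   0.845] then turn [ 0.0002 -0.0005  0.    ] rows 2.0
254.57486746234355 148.2154442180579
z band -0.185 -0.16 across mean -0.0086 min -0.0234 max 0.0119 28
z band -0.21 -0.185 across mean -0.0084 min -0.0331 max 0.0338 52
z band -0.235 -0.21 across mean 0.0032 min -0.0328 max 0.0291 50
pixels 140 z range -0.23829126787749755 -0.15070828862132185
```

```bash
P="python3 -m pendant"
$P '[[[-0.02,-0.01,0.2],[0,0,0],0],[[0,0,0.3],[0,0,0],0],[[0,0,0.2],[0,0,0],0],[[0,0,0.1],[0,0,0],0],[[0,0,0.04],[0,0,0],0]]' ; $P '[[[0,0,0.01],[0,0,0],0],[[0,0,0],[0,0,0],0],[[0,0,0],[0,0,0],0.35],[[0,0,0],[0,0,0],0.35],[[0,0,0],[0,0,0],0.35]]'
$P '[[[0,0,0],[0,0,0],0.35],[[0,0,0],[0,0,0],0.35],[[0,0,-0.2],[0,0,0],0.35],[[0,0,-0.4],[0,0,0],0.35],[[0,0,-0.4],[0,0,0],0.35]]'
python3 go.py 0.421,0.126,0.2,172
```

```text
time: 15.1
eef_pos: [0.568, 0.0143, 0.2928]
eef_rot: [180.0, 0.0, -163.3]
ft_force: [0.6, -0.1, -0.1]
gripper_width: 0.0086
grip_force: 59.8
time: 15.52
eef_pos: [0.5689, 0.0147, 0.2938]
eef_rot: [-180.0, 0.1, -163.3]
ft_force: [-0.2, 0.5, -0.4]
gripper_width: 0.0298
grip_force: 0.0
time: 15.93
eef_pos: [0.5674, 0.0149, 0.3919]
eef_rot: [179.9, -0.3, -163.3]
ft_force: [0.6, 0.1, 1.6]
gripper_width: 0.0298
grip_force: 0.0
t 15.93 pos [0.5674 0.0149 0.3919] rot [ 179.89   -0.28 -163.29] w 0.0298 F [0.6 0.1 1.6]
shift [1.081 1.485 0.377] then turn [ 0.0001 -0.0008  0.0686] rows 4.5
```

```bash
P="python3 -m pendant"
$P '[[[0.216,0.297,0],[0,0,0],1],[[0.216,0.297,0],[0,0,0],1],[[0.216,0.297,0],[0,0,0],1],[[0.216,0.297,0],[0,0,0],1],[[0.216,0.297,0],[0,0,0],1]]'>/dev/null
$P '[[[0,0,0],[0,0,0.017],1],[[0,0,0],[0,0,0.017],1],[[0,0,0],[0,0,0.017],1],[[0,0,0],[0,0,0.0176],1],[[0,0,0.4],[0,0,0],1]]'>/dev/null
$P '[[[0,0,0],[0,0,0],1],[[0,0,0],[0,0,0],1]]'
python3 go.py 0.421,0.126,0.122,172
python3 - <<'E'
from m import *
f=manip.grab_frame("top");cv2.imwrite("pics/t7.png",f)
a=manip.grab_frame("scene");cv2.imwrite("pics/s7.png",a)
cv2.imwrite("pics/a7.png",cv2.resize(np.hstack([a[110:250,165:335],f[120:260,160:330]]),(800,330),interpolation=cv2.INTER_CUBIC))
E
```

```text
time: 16.93
eef_pos: [0.4208, 0.1257, 0.351]
eef_rot: [-179.9, -0.3, 172.0]
ft_force: [0.5, 0.4, -0.0]
gripper_width: 0.0854
grip_force: 0.0
t 16.93 pos [0.4208 0.1257 0.351 ] rot [-179.91   -0.31  172.04] w 0.0854 F [ 0.5  0.4 -0. ]
shift [-0.005  0.004  0.74 ] then turn [-0.0003 -0.0009  0.0001] rows 1.8
```

View pics/a7.png

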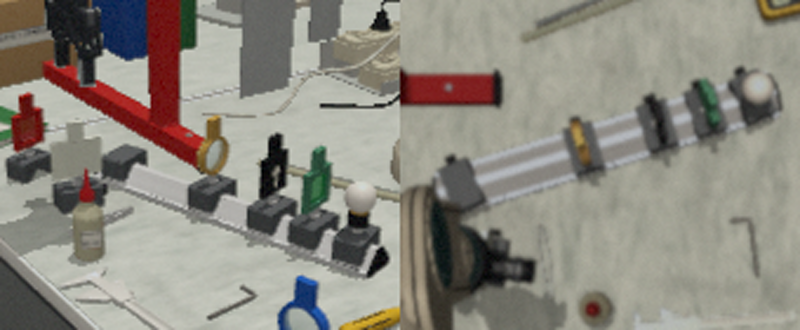

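The lens (top crop (581,147)) now stands square on the rail in its place. The gripper is over the screen's tab (scene crop (75,60)), so I grip and lift the screen.

```bash
P="python3 -m pendant"
$P '[[[0,0,0.3],[0,0,0],1],[[0,0,0.3],[0,0,0],1],[[0,0,0.14],[0,0,0],1],[[0,0,0],[0,0,0],1],[[0,0,0],[0,0,0],1]]' >/dev/null
$P '[[[0,0,0],[0,0,0],0],[[0,0,0],[0,0,0],0],[[0,0,0],[0,0,0],0],[[0,0,0],[0,0,0],0],[[0,0,0],[0,0,0],0]]'>/dev/null;$P '[[[0,0,0],[0,0,0],0],[[0,0,0],[0,0,0],0],[[0,0,0],[0,0,0],0],[[0,0,0],[0,0,0],0],[[0,0,0],[0,0,0],0]]'
python3 go.py
$P '[[[0,0,-0.2],[0,0,0],0],[[0,0,-0.3],[0,0,0],0],[[0,0,-0.3],[0,0,0],0],[[0,0,-0.2],[0,0,0],0],[[0,0,0],[0,0,0],0]]'
python3 go.py 0.539,0.1105,0.23,196.7
```

```text
time: 18.28
eef_pos: [0.4223, 0.1259, 0.2786]
eef_rot: [-180.0, -0.0, 172.0]
ft_force: [-1.3, -0.6, -0.7]
gripper_width: 0.009
grip_force: 63.3
t 18.28 pos [0.4223 0.1259 0.2786] rot [-1.7999e+02 -2.0000e-02  1.7201e+02] w 0.009 F [-1.3 -0.6 -0.7]
time: 18.7
eef_pos: [0.4242, 0.1262, 0.3833]
eef_rot: [179.9, 0.5, 172.0]
ft_force: [1.0, -0.6, -1.5]
gripper_width: 0.0085
grip_force: 63.1
t 18.7 pos [0.4242 0.1262 0.3833] rot [179.86   0.48 172.02] w 0.0085 F [ 1.  -0.6 -1.5]
shift [-1.158  0.004 -0.008] then turn [ 0.0001  0.0014 -0.0686] rows 2.8
```

```bash
P="python3 -m pendant"
$P '[[[-0.3,0,0],[0,0,0],0],[[-0.35,0,0],[0,0,0],0],[[-0.35,0,0],[0,0,0],0],[[-0.17,0,0],[0,0,0],0],[[0,0,0],[0,0,-0.017],0]]'>/dev/null
$P '[[[0,0,0],[0,0,-0.017],0],[[0,0,0],[0,0,-0.017],0],[[0,0,0],[0,0,-0.0176],0],[[0,0,0],[0,0,0],0],[[0,0,0],[0,0,0],0]]'
$P '[[[0,0,0],[0,0,0],0],[[0,0,0],[0,0,0],0]]'>/dev/null
python3 go.py 0.539,0.1105,0.137,196.7
python3 - <<'E'
from off import *
a=manip.grab_frame("scene");cv2.imwrite("pics/s8.png",a)
p=manip.sense()["eef_pos"]
u,v=proj("scene",p-np.array([0,0,.2]));print(u,v)
for du in(-.011,.011,-.036,.036):
    print(du,proj("scene",p+np.array([.958*du,.287*du,-.17 if abs(du)<.02 else -.2])))
u,v=int(u),int(v)
cv2.imwrite("pics/a8.png",cv2.resize(a[v-50:v+40,u-50:u+50],(600,540),interpolation=cv2.INTER_CUBIC))
print(u-50,v-50)
E
```

```text
time: 19.53
eef_pos: [0.5378, 0.1096, 0.3773]
eef_rot: [180.0, -0.1, -163.5]
ft_force: [-0.0, 0.7, -1.4]
gripper_width: 0.0084
grip_force: 63.1
t 19.7 pos [0.5381 0.1097 0.3782] rot [ 1.7999e+02 -4.0000e-02 -1.6338e+02] w 0.0084 F [-0.3  0.6 -1. ]
shift [-0.012  0.005  0.862] then turn [ 0.     -0.0001 -0.0002] rows 2.1
230.7179333593255 140.9670749458389
-0.011 [228.40033896 132.80676096]
0.011 [232.86120929 131.26195989]
-0.036 [223.34746388 143.69827683]
0.036 [237.80561123 138.34066434]
180 90
```

View pics/a8.png

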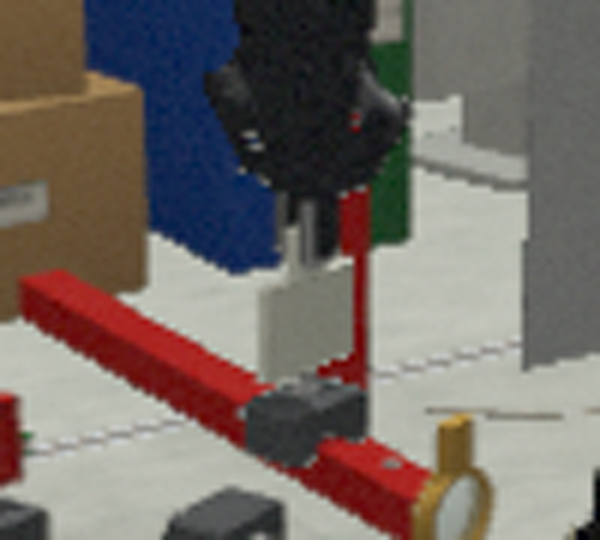

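The plate spans pixels 223 to 239, against 223.3 to 237.8 predicted, so it is centred within about 3 mm and clear of the red foot. I lower it.

```bash
P="python3 -m pendant"
$P '[[[0,0.005,0.2],[0,0,0],0],[[0,0,0.3],[0,0,0],0],[[0,0,0.2],[0,0,0],0],[[0,0,0.1],[0,0,0],0],[[0,0,0.05],[0,0,0],0]]' ; $P '[[[0,0,0.01],[0,0,0],0],[[0,0,0],[0,0,0],0],[[0,0,0],[0,0,0],0.35],[[0,0,0],[0,0,0],0.35],[[0,0,0],[0,0,0],0.35]]'
$P '[[[0,0,0],[0,0,0],0.35],[[0,0,0],[0,0,0],0.35],[[0,0,-0.2],[0,0,0],0.35],[[0,0,-0.4],[0,0,0],0.35],[[0,0,-0.4],[0,0,0],0.35]]'
$P '[[[0.3,0.2,0],[0,0,0],0.35],[[0.3,-0.2,0],[0,0,0],0.35],[[0.3,-0.2,0],[0,0,0],0.35],[[0.3,-0.2,0],[0,0,0],0.35],[[0.3,-0.2,0],[0,0,0],0.35]]'
python3 - <<'E'
from m import *
f=manip.grab_frame("top");cv2.imwrite("pics/t9.png",f)
a=manip.grab_frame("scene");cv2.imwrite("pics/s9.png",a)
cv2.imwrite("pics/a9.png",cv2.resize(np.hstack([a[110:250,165:335],f[120:260,160:330]]),(800,330),interpolation=cv2.INTER_CUBIC))
E
```

```text
time: 20.17
eef_pos: [0.5386, 0.1103, 0.2931]
eef_rot: [180.0, 0.1, -163.3]
ft_force: [1.3, 0.8, 1.2]
gripper_width: 0.0089
grip_force: 63.4
time: 20.58
eef_pos: [0.5384, 0.1101, 0.2937]
eef_rot: [-180.0, 0.1, -163.3]
ft_force: [-0.0, -0.3, 0.8]
gripper_width: 0.03
grip_force: 0.0
time: 21.0
eef_pos: [0.537, 0.11, 0.392]
eef_rot: [179.9, -0.3, -163.3]
ft_force: [2.3, -0.0, 0.5]
gripper_width: 0.0301
grip_force: 0.0
time: 21.42
eef_pos: [0.4104, 0.009, 0.3929]
eef_rot: [-180.0, 0.0, -163.2]
ft_force: [0.5, -1.3, -0.4]
gripper_width: 0.0298
grip_force: 0.0
```

View pics/a9.png

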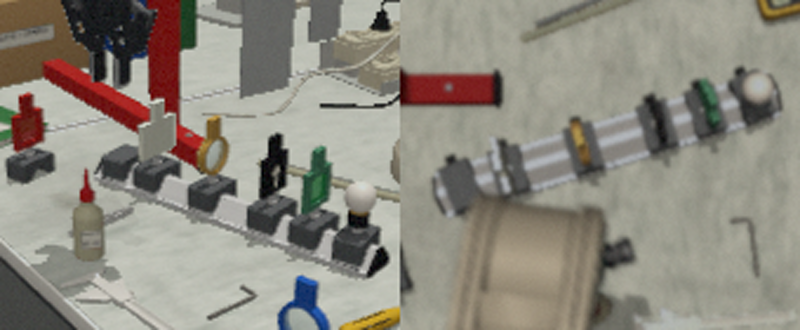

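Everything stands in order and upright. A numeric check of the positions along the rail from this last view:

```bash
python3 - <<'E'
from m import *
f=cv2.imread("pics/t9.png");a=cv2.imread("pics/s9.png")
d=np.array([-.2874,.9578]);n=np.array([.9578,.2874]);L=np.array([.6335,-.206])
def rep(k,im,uv,z):
    w=onz(im,uv,z)[:2]-L;print(k,im,"along %.4f across %.4f"%(d@w,n@w))
g=cv2.cvtColor(f,cv2.COLOR_BGR2HSV)
m=((g[...,2]>130)&(g[...,1]<70)).astype(np.uint8)*255;k=np.zeros_like(m);k[149:167,303:320]=m[149:167,303:320]
rep("globe eye","top",(311.5,157.0),.0914);rep("globe eye","scene",(317.8,193.4),.0914)
for nm,lo,hi in(("green",(45,70,40),(85,255,255)),("brass",(12,90,80),(28,255,255))):
    mm=col(f,lo,hi);mm[:140]=0;mm[215:]=0;mm[:,200:][:,120:]=0;mm[:,:180]=0
    for c,s,r in comps(mm,25):rep(nm,"top",c,.115)
# tab tops by eye in the scene crop a9 (scale 400/170), z = .126+.0134
for nm,p in dict(screen=(157,101),lens=(213,118),slide=(276,135),green=(319,148)).items():
    rep(nm,"scene",np.array(p)/(400/170)+[165,110],.1394)
# block centres, top face z .0434, top view by eye
for nm,p in dict(end=(459,184),screen=(513,167),lens=(587,148),slide=(658,125),green=(710,108)).items():
    rep(nm,"top",(np.array(p)-[400,0])/(400/170)+[160,120],.035)
E
python3 go.py
```

```text
globe eye top along 0.0010 across -0.0009
globe eye scene along -0.0015 across -0.0013
green top along 0.0664 across -0.0035
brass top along 0.2294 across -0.0034
screen scene along 0.3238 across -0.0030
lens scene along 0.2243 across -0.0049
slide scene along 0.1257 across -0.0008
green scene along 0.0603 across -0.0021
end top along 0.3960 across 0.0007
screen top along 0.3231 across 0.0012
lens top along 0.2246 across -0.0034
slide top along 0.1280 across -0.0020
green top along 0.0570 across -0.0007
t 21.52 pos [0.4086 0.0076 0.3924] rot [-1.7998e+02 -1.4000e-01 -1.6354e+02] w 0.0296 F [ 0.2 -0.9 -0.4]
```

```bash
python3 -c "
from plant import manip
print(manip.close_job())"
```

```text
the job is handed in; nothing more can be done
None
```

I handed the job in at about 21.5 s: filter, slide, lens and screen were set down 65, 130, 230 and 330 mm from the lamp. By camera they read within about 8 mm of that and stood upright and square on the rail; the red filter was never touched. The hand-in returned no verdict.

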